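# Close a batch of pressure gauges

## Robot

A 6-joint arm with a two-finger parallel gripper is mounted at the origin on the work surface. World frame = base frame: x ahead of the robot, y to its left, z up, the work surface at z = 0. Lengths are in m, angles in degrees, forces in N, time in s.
With the tool pointing down it reaches from about 0.35 to 0.95 m from the base axis. Payload 17.4 kg.
Tool frame: the origin (TCP) lies on the centre line of the jaws, within the pads' length; the fingertips stand robot.tip_extent ahead of it and the grasp point (between the pads) lies 11 mm behind it (robot.tip_extent is the distance from the TCP to the fingertips, in m); z points along the fingers, y is the line along which they close (so a half turn about z gives the same grasp; the last joint's range is limited). The gripper opens to 93 mm and grips with 3 to 60 N. Pads are 15 mm wide; open, the fingers measure 128 mm over their backs; the gripper's body (75 mm by 188 mm) begins 65 mm behind the grasp point.
Start: joints at [63.839, 6.646, 82.598, -0, 90.757, -2.166], TCP at [0.275, 0.617, 0.227] pointing down, gripper open.
Joint ranges: [-162.19, 162.19], [-47.58, 125.68], [4.15, 143.07], [-65.23, 245.23], [0.69, 171.88], [-170.13, 170.13]. Speed limits (degrees/s): [108.29, 108.29, 127.2, 180, 180, 180].

## Interface

Orientations are given as [roll, pitch, yaw] about the fixed x, y, z axes, in that order (R = Rz(yaw) Ry(pitch) Rx(roll)).
In Python, from station import robot gives the robot as it stands. Calls block until the motion is done:
- robot.move_to(position, orientation): joint-space move of the TCP to a pose.
- robot.move_linear(position, rotation=None, max_speed=0.15): straight line of the TCP; rotation=None keeps the orientation; max_speed is the mean speed in m/s.
- robot.set_joints(angles): joint-space move.
- robot.set_gripper(opening, force=None): opening from 0.0 (shut) to 1.0 (fully open); force is the grip in N (None keeps the last); returns when the fingers have stopped.
- robot.sleep(seconds).
- robot.solve_ik(position, orientation): joint angles nearest the present ones, or None.
- robot.read_state(): the state.
- robot.camera(name): name is "scene" or "top" or "wrist"; returns a dict with "frame" (384x512x3 uint8, red, green, blue), "fovy" (degrees; the focal length in pixels is half the picture's height over the tangent of half this angle, whatever the lens; pixels are square), "cx", "cy" (the principal point, pixels), "xyz" and "rotation" of the camera in the world. Camera axes: x right, y down, z forward; pixel columns grow to the right and rows downward; lengths in m; the calibration is good to about 2 mm. A picture is of the moment at which its call begins. There is no depth.
A pose or a line that the arm cannot do raises robot.MotionError and nothing moves.
- robot.hand_in(): hands the job in; it is judged then, once.
The state is a dict: "t": time; "joint_pos": joint angles; "dq": joint speeds; "joint_torque": joint torques, N m; "position": TCP position; "tcp_rot": TCP orientation; "ft_force": force on the tool from outside, world axes, zero at the start; "moment": the same for the moment, N m; "opening": opening from 0.0 (shut) to 1.0 (fully open); "gripper_force": force on a finger pad.
Only numpy, scipy, OpenCV 4.12 (cv2) and the standard library are available. Lean on these libraries where they do the work, as an engineer would, in place of code of your own. Each camera call takes 0.05 s, during which the arm holds its last target. There are 200 camera calls.

## Task

Slide the grey carrier along its track, without lifting it out, until it drops fully into the station's pocket; only then assemble on it. Put each movement plate that is on the bench down flat on the dial of a gauge body of its own, both holes over the two dowel pins and the round side away from you so the scale stays clear, then push a cover home onto each gauge that got a plate, level and right down past the seal; leave gauges without a plate open. Finally press the station's button to report the batch done, and leave the bench tools alone.

Things in the scene. Friction and masses are not known exactly. Their poses are not given: they have to be found in the camera images.
- pocket (a point): Centre of the pocket floor of the fixed aluminium docking station, 16 mm above the bench. x points away from the robot, y along the bed to its open entry end. Pocket: y -144.5 to +144.5 mm; entry deck: from there to +345 mm, 4 mm higher; at -144.5 mm an end stop 36 mm above the bench. Guide rails 96 mm apart, tops 28 mm above the bench.
- carrier: Grey work carrier, 0.65 to 0.9 kg: plate 92 (x) x 285 (y) x 12 mm with three black gauge bodies and a grip bar. Origin: centre of its underside; axes as the pocket's. Starts on the entry deck between the rails, front part over the pocket; slides along -y and drops 4 mm once its tail clears the step (2 mm play all round). Docked, its origin is at point pocket.
- carrier_grip (a point): Middle of the carrier's grip bar at its tail: steel rod 10 mm thick, 84 mm long along x, axis 42 mm above the carrier's underside, 118 mm from its origin along +y, 25 mm free under it, on posts at x = +-36 mm. 24 mm free between it and the nearest gauge body.
- button (a joint): Station's black push button in a steel collar on a bracket at the robot's side of the bed: 0 out, 0.006 m pressed right down (about 5 N); springs back. Counts as pressed beyond 4 mm.
- button_top (a point): Centre of the button's top (28 mm across), 52 mm above the bench; 86 mm along -x and 85 mm along +y from the pocket's centre. Press straight down.
- gauge1 (a point): Gauge body nearest the grip bar: centre of its white dial, 34 mm above the carrier's underside, at y = +52 mm of the carrier; axes as the carrier's. Neck 63 mm across, bevelled, flush with the dial. Two bullet-nosed dowel pins 5 mm thick (2 mm at the tip) stand 10 mm up from the dial at y = +20 and -20 mm, x = 0. The scale is on the -x half (robot's side).
- gauge2 (a point): Middle gauge body (carrier y = -26 mm), like gauge1: dial centre. 8 mm below each dial is a shoulder 73 mm across; on it a black rubber seal ring stands 4 mm proud, needs about 8 N to go down and stays down.
- gauge3 (a point): Gauge body nearest the end stop (carrier y = -104 mm), like gauge1: dial centre. All three gauges stand on the carrier's centre line and are alike; any plate and any cover fits any of them.
- plate1: Movement plate, about 90 g (two or three present; None if absent). Dark D-shaped plate 4 mm thick: a 58 mm disc cut by a straight edge 9 mm to -x of its origin, round side +x. Two 6.6 mm through holes with brass rims at y = +20 and -20 mm, x = 0. Origin: midway between them, on the underside. Starts flat on the bench, straight edge roughly to the robot.
- plate2: Movement plate like plate1. On top of each is an aluminium bridge block 14 (x) x 26 (y) x 14 mm high, centred at x = +8, y = 0 mm, so its top is 18 mm above the underside.
- plate3: Movement plate like plate1. Seated, a plate's origin is at its gauge's point, axes along the gauge's: round side away from the robot.
- cover1: Gauge cover, about 100 g (three): black ring wall 73 mm across, 34 mm high, open below (65.8 mm inside, 31 mm deep), clear lens on top with a ribbed black knob 18 mm across in its middle, from 34 to 50 mm. Origin: centre of the lower rim, z up. Starts on the bench, knob up.
- cover2: Gauge cover like cover1. Any turn will do. Home, its lower rim is on the shoulder 8 mm below the dial; merely laid on, it stops on the seal ring 4 mm higher.
- cover3: Gauge cover like cover1.
- plate1_bridge (a point): Centre of the top of that plate's bridge block: 8 mm along x from the plate's origin, 18 mm above it.
- plate2_bridge (a point): Centre of the top of that plate's bridge block: 8 mm along x from the plate's origin, 18 mm above it.
- plate3_bridge (a point): Centre of the top of that plate's bridge block: 8 mm along x from the plate's origin, 18 mm above it.
- screw_tray: red open plastic tray 60 x 85 x 35 mm with small black screws in it; not part of the job, leave it alone.
- screwdriver: screwdriver with a black handle, 170 mm, lying down; not part of the job, leave it alone.
- pin_punch: pin punch, a thin 116 mm rod with a black handle, lying down; not part of the job, leave it alone.
- locking_bottle: small white bottle of thread locker, 32 mm across, 85 mm tall; not part of the job, leave it alone.
- tape_roll: roll of paper tape, 90 mm across, 24 mm high, lying flat; not part of the job, leave it alone.
- spanner: steel spanner, lying flat; not part of the job, leave it alone.
- feeler_block: steel gauge block 30 x 75 x 20 mm; not part of the job, leave it alone.

How it is judged:
By the outcome, as a careful person would: the job done as asked, in the order asked, and still so for the second after the job is handed in, with the robot touching nothing.
Of plate1, plate2, plate3 only 2 to 3 are there at a start; the rules pass over those that are not, and their reading is None.
At some moment in a run one of plate1, plate2, plate3, cover1, cover2, cover3 may be knocked a few centimetres aside while the robot is not near it.
Once in a run the grip may slacken for a moment while it holds something.
It also fails if it takes over 210 s, if anything falls off the work surface, if the arm or the gripper's body presses on something with over 40 N, if the wrist force passes 120 N, or if a joint passes its speed limit or range.

## Working session

There is one attempt and no reset: what is moved stays moved. The work goes in short steps, each a Python script; the robot and the scene stay as the last script left them, time stands still between calls to the robot, and variables do not carry over. Pictures are saved under pics/ and viewed, at most 14 in all, crops included, and the job is handed in when it is done.

```bash
ls; mkdir -p pics; python3 - <<'E'
from station import robot
import cv2, numpy as np
print(robot.tip_extent, robot.read_state())
for n in ("top","scene"):
    c=robot.camera(n); print(n,{k:np.round(v,4).tolist() for k,v in c.items() if k!="frame"})
    cv2.imwrite(f"pics/{n}0.png",c["frame"][:,:,::-1])
    np.savez(f"pics/{n}0.npz",**c)
E
```

```text
pics
0.008 {'t': 0.0, 'joint_pos': array([ 6.38387376e+01,  6.67568703e+00,  8.26339681e+01, -1.18606469e-05,
        9.07563772e+01, -2.16711016e+00]), 'dq': array([-0.04592753, -0.06082053,  0.00061884, -0.01586542,  0.00881486,
        0.05609395]), 'joint_torque': array([-4.13960752e-04, -7.21240568e+01, -6.22641993e+01,  7.78086833e-02,
        2.34375423e-02, -5.07838968e-05]), 'position': array([0.27442663, 0.61649792, 0.22590605]), 'tcp_rot': array([-1.79934014e+02, -2.48510834e-03,  1.56005846e+02]), 'ft_force': array([0.112038  , 0.43025876, 0.08486081]), 'moment': array([ 0.00163142, -0.0102467 , -0.0210008 ]), 'gripper_force': 0.0, 'opening': 1.001123957847559}
top {'fovy': 50.0696, 'cx': 256.3011, 'cy': 195.8925, 'xyz': [0.4957, 0.0053, 1.0712], 'rotation': [-175.7097, -1.1438, -90.5778]}
scene {'fovy': 45.9712, 'cx': 254.3687, 'cy': 189.9227, 'xyz': [1.3345, 0.1022, 1.2104], 'rotation': [-144.9997, 0.8353, 95.2752]}
```

View pics/top0.png

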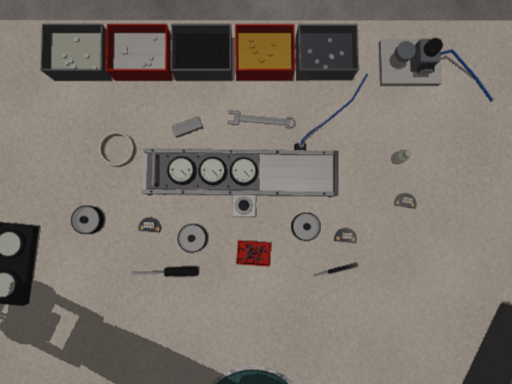

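View pics/scene0.png

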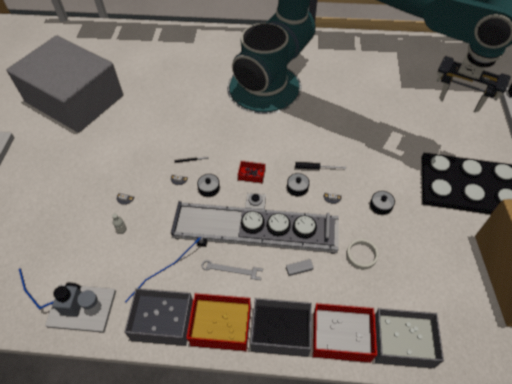

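The top view shows the bed at (145–338, 150–195), entry end left (+y), and the carrier's grip bar at about (153,170). There are three plates at (149,225), (345,236) and (405,201), and three covers at (87,219), (192,237) and (306,226). The button is at (244,205).

```bash
cat > h.py <<'E'
from station import robot
import cv2, numpy as np
from scipy.spatial.transform import Rotation as R
def cam(n):
    c=robot.camera(n); c["R"]=R.from_euler("xyz",c["rotation"],degrees=True).as_matrix()
    c["f"]=c["frame"].shape[0]/2/np.tan(np.radians(c["fovy"]/2)); return c
def ray(c,px,z):
    px=np.atleast_2d(px).astype(float)
    d=np.c_[(px-[c["cx"],c["cy"]])/c["f"],np.ones(len(px))]@c["R"].T
    return (c["xyz"]+d*((z-c["xyz"][2])/d[:,2])[:,None])[:,:2]
def proj(c,p):
    q=(np.atleast_2d(p)-c["xyz"])@c["R"]; return q[:,:2]/q[:,2:]*c["f"]+[c["cx"],c["cy"]]
def down(yaw): return [180,0,yaw]   # tool y axis = (sin yaw, -cos yaw)
def save(c,n,s=1,box=None):
    im=c["frame"][:,:,::-1]
    if box: im=im[box[1]:box[3],box[0]:box[2]]
    cv2.imwrite(f"pics/{n}.png",cv2.resize(im,None,fx=s,fy=s,interpolation=cv2.INTER_CUBIC))
E
python3 - <<'E'
from h import *
c=cam("top")
for n,p,z in [("barL",(153,170),.062),("g1",(181,171),.054),("g3",(244,171),.054),("button",(244,205),.052),("bedL",(145,172),.028),("bedR",(338,172),.028),
 ("pA",(149,225),.004),("pB",(345,236),.004),("pC",(405,201),.004),("cA",(87,219),.05),("cB",(192,237),.05),("cC",(306,226),.05)]:
    print(n,ray(c,p,z).round(3))
g=ray(c,(181,171),.054)[0]
robot.move_to([g[0],g[1]-.03,.33],down(180))
c=cam("wrist"); print({k:np.round(v,4).tolist() for k,v in c.items() if k!="frame"}, robot.read_state()["position"],robot.read_state()["tcp_rot"],robot.read_state()["t"])
save(c,"w1",1.5); np.savez("pics/w1.npz",**c)
E
```

```text
barL [[0.637 0.238]]
g1 [[0.635 0.171]]
g3 [[0.634 0.014]]
button [[0.55  0.015]]
bedL [[0.637 0.266]]
bedR [[ 0.633 -0.227]]
pA [[0.503 0.26 ]]
pB [[ 0.469 -0.246]]
pC [[ 0.559 -0.406]]
cA [[0.519 0.401]]
cB [[0.472 0.144]]
cC [[ 0.496 -0.139]]
{'fovy': 66.4016, 'cx': 258.1338, 'cy': 188.4932, 'xyz': [0.5496, 0.1416, 0.488], 'rotation': [162.5346, -0.0125, 90.1715], 'R': [[-0.003, 0.9539, 0.3001], [1.0, 0.0028, 0.0011], [0.0002, 0.3001, -0.9539]], 'f': 293.3978} [0.63523952 0.14138749 0.32980806] [ 1.79997692e+02 -1.28918718e-02 -1.79955317e+02] 2.3667
```

View pics/w1.png

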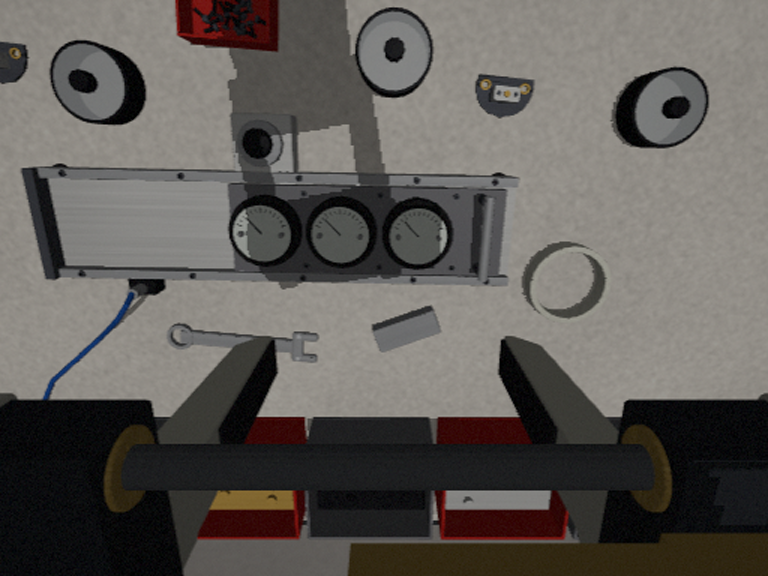

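The wrist view (yaw 180, image down is +x) shows the dials at about (265,230), (340,231) and (417,232) in the enlarged picture. The grip bar is at x≈487, the button at (260,143), and the bed runs 25–515. Next I'll measure these precisely.

```bash
cat >> h.py <<'E'
def gray(c): return cv2.cvtColor(c["frame"],cv2.COLOR_RGB2GRAY)
def circ(c,guess,z,rng,thr,inv=False):
    """circle-like blob boundary nearest guess(xy world) at height z; returns list (xy, dia_min, dia_max)"""
    g=gray(c); out=[]
    for t in np.atleast_1d(thr):
        m=((g<t) if inv else (g>=t)).astype(np.uint8)
        cs,_=cv2.findContours(m,cv2.RETR_LIST,cv2.CHAIN_APPROX_NONE)
        for k in cs:
            if len(k)<20: continue
            w=ray(c,cv2.convexHull(k)[:,0]+0.0,z)*1000
            if len(w)<6: continue
            (x,y),(a,b),_=cv2.fitEllipse(w.astype(np.float32))
            if rng[0]<a and b<rng[1] and np.hypot(x/1e3-guess[0],y/1e3-guess[1])<.03: out.append((x/1e3,y/1e3,a,b,t))
    return np.array(out).round(4)
E
python3 - <<'E'
from h import *
d=dict(np.load("pics/w1.npz"))
c=d
for n,g,z in [("g1",(.635,.171),.054),("g2",(.635,.093),.054),("g3",(.635,.015),.054)]:
    print(n,circ(c,g,z,(55,66),(40,55,70),0).tolist(),circ(c,g,z-.008,(62,85),(30,40,50),1).tolist())
print("btn",circ(c,(.55,.015),.052,(18,40),(30,50,70),1).tolist())
for n,p,z in [("bar",[(483,200),(483,278),(491,200),(491,278)],.062),("rail near",[(47,169),(518,180)],.028),("rail far",[(55,276),(507,284)],.028),("stop",[(36,170),(59,276)],.036),("stopouter",[(24,170),(46,278)],.036)]:
    print(n,ray(c,np.array(p)/1.5,z).round(4).tolist())
E
```

```text
g1 [[0.6373, 0.1724, 56.6327, 58.4767, 40.0], [0.6373, 0.1726, 56.066, 57.3564, 55.0], [0.6373, 0.173, 55.4136, 56.6283, 70.0]] [[0.6366, 0.1713, 70.6338, 73.7309, 30.0]]
g2 [[0.636, 0.0941, 56.6656, 57.7128, 40.0], [0.636, 0.0942, 56.1646, 56.8411, 55.0], [0.6361, 0.0944, 55.3823, 55.6587, 70.0]] [[0.6352, 0.0951, 72.697, 74.5133, 30.0]]
g3 [[0.6347, 0.0158, 56.7396, 58.2045, 40.0], [0.6346, 0.0158, 56.4088, 57.7528, 55.0], [0.6347, 0.0156, 55.7934, 57.0465, 70.0]] [[0.6338, 0.0182, 72.2082, 75.7021, 30.0]]
btn [[0.5485, 0.0181, 27.0152, 27.3042, 30.0], [0.5483, 0.0182, 27.5168, 28.8353, 50.0]]
bar [[0.6002, 0.2336], [0.6783, 0.2389], [0.6002, 0.2413], [0.6783, 0.247]]
rail near [[0.5745, -0.203], [0.584, 0.2753]]
rail far [[0.6877, -0.2201], [0.6954, 0.2735]]
stop [[0.5751, -0.2081], [0.6853, -0.2096]]
stopouter [[0.5751, -0.2201], [0.6875, -0.224]]
```

```bash
python3 - <<'E'
import cv2,numpy as np
f=np.load("pics/w1.npz")["frame"][:,:,::-1]
a=cv2.resize(f[70:200,10:355],None,fx=2.3,fy=2.3,interpolation=cv2.INTER_CUBIC)
cv2.imwrite("pics/w1crop.png",cv2.convertScaleAbs(a,alpha=1.5))
E
```

```text
(no output)
```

View pics/w1crop.png

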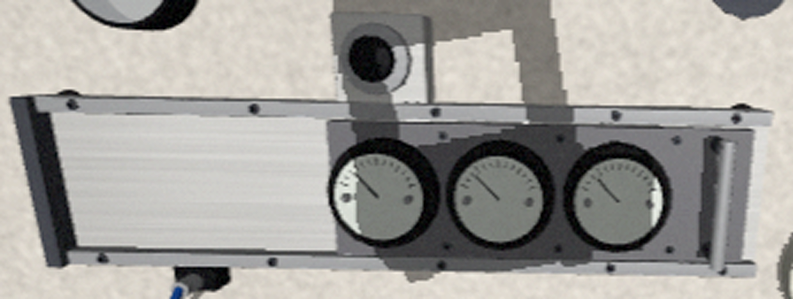

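The bed yaw is about -1°, the carrier origin about (.636,.120) and the pocket about (.633,-.067). I'll push the bar from behind with closed fingers, watching the force near the end.

```bash
python3 - <<'E'
from h import *
ey=np.array([np.sin(np.radians(1)),np.cos(np.radians(1))])
robot.set_gripper(0.0,20)
bar=np.array([.6363,.1202])+.118*ey
P=lambda s,z:[*(bar+s*ey),z]
robot.move_to(P(.038,.12),down(179)); robot.move_linear(P(.038,.055))
f0=robot.read_state()["ft_force"]
fw=lambda:(robot.read_state()["ft_force"]-f0).round(1)
off=.0225
robot.move_linear(P(off-.165,.055),max_speed=.08); print(fw(),robot.read_state()["t"])
s=off-.165
while s>off-.205:
    s-=.002; robot.move_linear(P(s,.055),max_speed=.03); f=fw(); print(round(s-off,4),f)
    if abs(f[1])>22: break
robot.move_linear(P(s+.012,.055),max_speed=.05)
robot.move_linear(P(s+.012,.33),max_speed=.25)
q=robot.read_state()["position"]; robot.move_to([.635,-.03,.33],down(180)); print(robot.read_state()["t"])
c=cam("wrist"); np.savez("pics/w2.npz",**c); save(c,"w2",2,(0,60,400,260))
for z in (.050,.054):
  for g in (-.015,-.093,-.17): print(z,circ(c,(.634,g),z,(52,66),(40,55,70),0).tolist())
print("btn",circ(c,(.55,.015),.052,(18,40),(30,50,70),1).tolist())
E
```

```text
[ 0.3  1.8 -0.6] 7.7917
-0.167 [ 0.5  3.5 -0.5]
-0.169 [-0.   2.5 -1.4]
-0.171 [ 0.4  2.8 -1. ]
-0.173 [ 0.1  2.3 -0.5]
-0.175 [-0.2  2.3 -0.9]
-0.177 [-0.6  2.6 -0.1]
-0.179 [-0.3  2.8 -1.1]
-0.181 [ 1.   2.6 -1.7]
-0.183 [ 0.3  2.1 -1.1]
-0.185 [-0.3  2.7 -2.7]
-0.187 [ 0.8  2.  -1.6]
-0.189 [ 0.8  2.5 -1.6]
-0.191 [ 0.4  2.4 -0.4]
-0.193 [ 0.2  1.7 -1.5]
-0.195 [ 1.3  5.1 -1.2]
-0.197 [ 3.5 17.8 -2.1]
-0.199 [ 4.8 30.9 -1.7]
14.175
0.05 [[0.6347, -0.0195, 56.7839, 57.6187, 40.0], [0.6347, -0.0194, 56.3728, 56.7555, 55.0], [0.6347, -0.0191, 55.6846, 55.8449, 70.0]]
0.05 [[0.6338, -0.0977, 56.34, 57.7062, 40.0], [0.6338, -0.0976, 56.3708, 57.0117, 55.0], [0.6338, -0.0971, 55.5912, 55.8548, 70.0]]
0.05 [[0.6329, -0.176, 57.2629, 58.0928, 40.0], [0.6329, -0.1761, 56.9857, 57.6829, 55.0], [0.6329, -0.1761, 56.6702, 56.898, 70.0]]
0.054 [[0.6339, -0.0196, 56.2644, 57.0916, 40.0], [0.6339, -0.0195, 55.8571, 56.2362, 55.0], [0.6339, -0.0192, 55.1752, 55.334, 70.0]]
0.054 [[0.6331, -0.097, 55.8246, 57.1783, 40.0], [0.633, -0.097, 55.8551, 56.4901, 55.0], [0.633, -0.0965, 55.0826, 55.3438, 70.0]]
0.054 [[0.6321, -0.1747, 56.739, 57.5613, 40.0], [0.6321, -0.1747, 56.4644, 57.1552, 55.0], [0.6321, -0.1747, 56.1518, 56.3775, 70.0]]
btn [[0.5481, 0.0158, 25.2925, 26.4618, 30.0], [0.5484, 0.0162, 26.3038, 26.9189, 50.0], [0.5482, 0.0162, 26.9565, 27.1217, 70.0]]
```

View pics/w2.png

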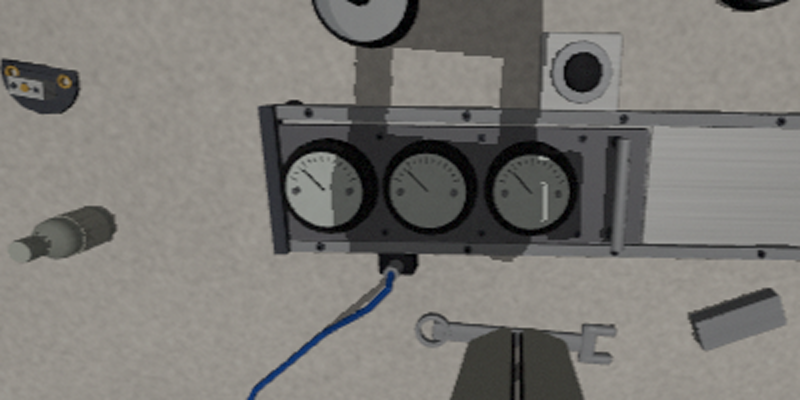

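The dials have moved about 192 mm and their apparent pitch matches z=.050, so the carrier looks dropped, with its tail clear at (645,190) in the crop. I'll confirm by pressing on the bar, then measure the dials and view plate A.

```bash
cat >> h.py <<'E'
def brass(c,z,guess,rad=.05):
    """outermost pair of brass rims -> origin xy, yaw of plate x axis (deg), separation"""
    h=cv2.cvtColor(c["frame"],cv2.COLOR_RGB2HSV)
    m=cv2.inRange(h,(8,80,70),(28,255,255))
    n,l,st,ce=cv2.connectedComponentsWithStats(m)
    p=np.array([ray(c,ce[i],z)[0] for i in range(1,n) if st[i,4]>=6])
    p=p[np.hypot(*(p-guess).T)<rad]
    b=min(((abs(np.hypot(*(p[i]-p[j]))-.040),i,j) for i in range(len(p)) for j in range(i)))
    a,q=p[b[1]],p[b[2]]
    if a[1]<q[1]: a,q=q,a           # a = +y hole
    d=a-q; return (a+q)/2,np.degrees(np.arctan2(-d[0],d[1])),np.hypot(*d)
E
python3 - <<'E'
from h import *
ey=np.array([np.sin(np.radians(1)),np.cos(np.radians(1))])
b=np.array([.6347,-.0195])+.066*ey
robot.move_to([*b,.13],down(179)); f0=robot.read_state()["ft_force"]
robot.move_linear([*b,.082],max_speed=.1); z=.082
while z>.066:
    z-=.001; robot.move_linear([*b,z],max_speed=.05); f=robot.read_state()["ft_force"]-f0
    if f[2]>10: break
p=robot.read_state()["position"][2]
print("bar top z",p-robot.tip_extent,f.round(1))
robot.move_linear([*b,.15]); robot.set_gripper(1.0)
D=[]
for y in (-.0195,-.0976,-.176):
    x=.6338+.0175*(y+.0976)
    robot.move_to([x,y,.2],down(89)); c=cam("wrist"); r=circ(c,(x,y),.05,(52,66),(40,55,70)); print(r.tolist()); D.append(np.median(r[:,:2],0))
D=np.array(D); print(D.tolist(),robot.read_state()["t"])
save(c,"g3",1)
np.save("D.npy",D)
robot.move_to([.511,.26,.154],down(89)); c=cam("wrist"); save(c,"pA",1.5); np.savez("pics/pA.npz",**c)
print(robot.read_state()["position"],proj(c,[*robot.read_state()["position"][:2],.004]))
print(brass(c,.004,(.503,.26)),robot.read_state()["t"])
E
```

```text
bar top z 0.06301226070780652 [-5.1  0.5 10.7]
[[0.6351, -0.0198, 57.1089, 57.6774, 40.0], [0.635, -0.0197, 56.5984, 57.2408, 55.0], [0.6351, -0.0198, 56.3147, 56.5227, 70.0]]
[[0.6339, -0.0978, 57.0871, 57.7029, 40.0], [0.634, -0.0977, 56.6302, 57.1857, 55.0], [0.634, -0.0978, 56.203, 56.5505, 70.0]]
[[0.6328, -0.1758, 56.892, 57.7037, 40.0], [0.6328, -0.1757, 56.4698, 57.1817, 55.0], [0.633, -0.1758, 55.968, 56.4038, 70.0]]
[[0.6351, -0.0198], [0.634, -0.0978], [0.6328, -0.1758]] 23.1667
[0.51153469 0.25930402 0.15410165] [[259.36869869 177.4997126 ]]
(array([0.49238835, 0.26030465]), np.float64(-5.687418724081404), np.float64(0.04129965272347076)) 24.8833
```

View pics/pA.png

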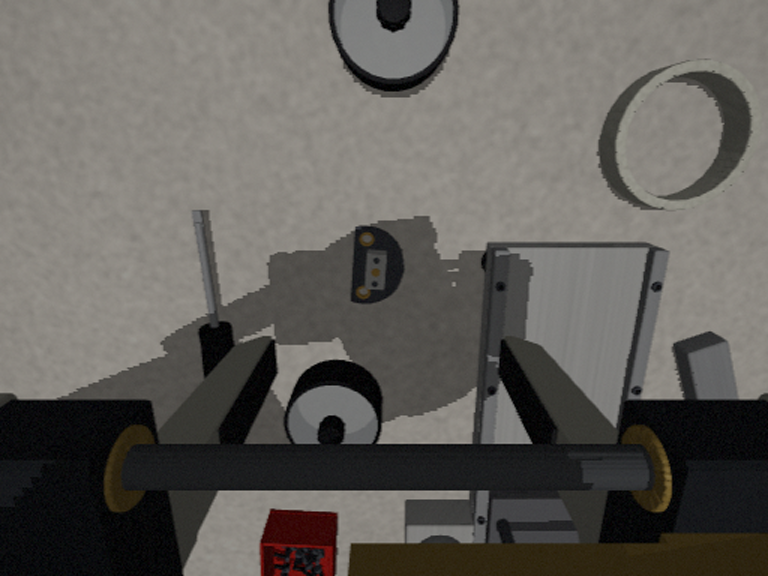

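The bar top is at z=.0630, so the carrier is docked. Plate A is in view with its straight edge to the left (-x) and brass rims at (367,240) and (363,293), giving an origin of about (.492,.260) and yaw of about -6°. Picking it up.

```bash
cat >> h.py <<'E'
def uv(yaw): a=np.radians(yaw); return np.array([np.cos(a),np.sin(a)]),np.array([-np.sin(a),np.cos(a)])
def pick_plate(o,psi):
    ex,_=uv(psi); b=o+.008*ex
    robot.set_gripper(.45,25); robot.move_to([*b,.06],down(psi+90))
    robot.move_linear([*b,.014],max_speed=.08); robot.set_gripper(0,25)
    robot.move_linear([*b,.10],max_speed=.12); s=robot.read_state()
    print("held opening mm",s["opening"]*93,s["gripper_force"],s["t"])
def held():
    """plate origin in tool coordinates relative to TCP along world-like plate axes (x=jaw axis, y)"""
    s=robot.read_state(); c=cam("wrist"); p=s["position"]; yaw=s["tcp_rot"][2]
    ex,ey=uv(yaw-90); z=p[2]-.010    # plate top = tcp - tip - 2mm
    o,psi,sep=brass(c,z,p[:2],.06)
    d=o-p[:2]; return c,np.array([d@ex,d@ey]),(psi-(yaw-90)+180)%360-180,sep
E
python3 - <<'E'
from h import *
pick_plate(np.array([.4924,.2603]),-5.7)
c,d,a,s=held(); print(d,a,s); save(c,"hA",1.5)
E
```

```text
held opening mm 13.770974120989582 24.99983847141266 28.4667
[-0.00809651 -0.00147922] 3.3162299534850206 0.043622243202649555
```

View pics/hA.png

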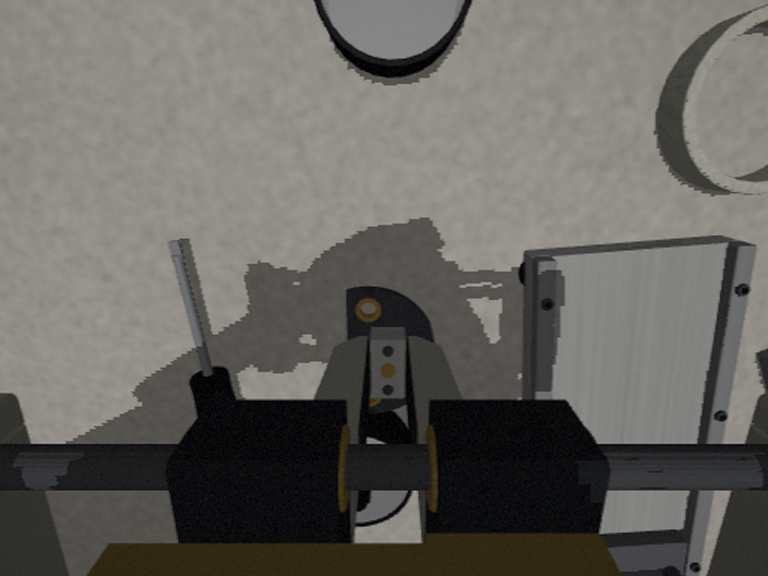

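The held view shows the plate squarely in the jaws. The near rim is at (368,310) and the bridge screw at (388,371); the far rim is hidden by the fingers, so I'll use the near rim alone.

```bash
cat >> h.py <<'E'
def held():
    s=robot.read_state(); c=cam("wrist"); p=s["position"]; yaw=s["tcp_rot"][2]
    ex,ey=uv(yaw-90)
    h=cv2.cvtColor(c["frame"],cv2.COLOR_RGB2HSV); m=cv2.inRange(h,(8,80,70),(28,255,255))
    cs,_=cv2.findContours(m,cv2.RETR_EXTERNAL,cv2.CHAIN_APPROX_NONE); r=[]
    for k in cs:
        if cv2.contourArea(k)<20: continue
        q=cv2.boundingRect(k); px=(q[0]+(q[2]-1)/2,q[1]+(q[3]-1)/2)
        if 150<px[0]<360 and px[1]<300:
            for z in (-.010,.004):
                d=ray(c,px,p[2]+z)[0]-p[:2]; r.append([*px,z,*(np.array([d@ex,d@ey])*1e3).round(1)])
    return c,np.array(r).round(3).tolist()
E
python3 - <<'E'
from h import *
c,r=held(); print(*r,sep="\n")
D=np.load("D.npy"); ex,ey=uv(-1)
t=D[0]+.008*ex
robot.move_to([*t,.15],down(89)); c,r=held(); print(*r,sep="\n"); s=robot.read_state(); print(s["opening"]*93,s["t"],s["position"],s["tcp_rot"])
E
```

```text
[258.5, 247.0, -0.01, -1.0, -7.9]
[258.5, 247.0, 0.004, -1.0, -0.2]
[245.0, 206.0, -0.01, -9.4, 20.2]
[245.0, 206.0, 0.004, -8.7, 25.5]
[258.5, 247.0, -0.01, -1.0, -7.8]
[258.5, 247.0, 0.004, -1.0, -0.1]
[245.0, 206.5, -0.01, -9.4, 19.9]
[245.0, 206.5, 0.004, -8.7, 25.3]
13.709196022756126 29.825 [ 0.64278335 -0.0187131   0.14970439] [-1.79974097e+02 -1.42719827e-02  8.90639527e+01]
```

```bash
cat >> h.py <<'E'
def goto(xy,z,yaw,n=3,tol=.0003):
    """linear move with correction of the steady tracking error"""
    tgt=np.array([*xy,z]); cmd=tgt.copy()
    for i in range(n):
        robot.move_linear(cmd,down(yaw),max_speed=.06); robot.sleep(.15)
        e=tgt-robot.read_state()["position"]
        if np.abs(e).max()<tol: break
        cmd=cmd+e
    return cmd,e
E
python3 - <<'E'
from h import *
robot.sleep(.3); print(robot.read_state()["position"])
D=np.load("D.npy"); ex,ey=uv(-1)
t=D[0]+.008*ex
cmd,e=goto(t,.08,89); print(cmd-[*t,.08],e,robot.read_state()["tcp_rot"])
f0=robot.read_state()["ft_force"]
for k in range(1,19):
    robot.move_linear(cmd-[0,0,.001*k],max_speed=.03); s=robot.read_state(); f=s["ft_force"]-f0
    print(s["position"].round(4),f.round(1))
    if f[2]>7: break
print(s["t"])
E
```

```text
[ 0.64302306 -0.01935878  0.15004147]
[-1.35130497e-06  6.32435712e-06 -1.32169605e-05] [ 7.13352866e-06 -1.34291546e-06  1.03336485e-05] [-1.79999169e+02  8.37187879e-04  8.89997675e+01]
[ 0.643  -0.0199  0.0789] [ 0.5  0.2 -0.2]
[ 0.643  -0.0199  0.0779] [-0.6  0.7 -0.1]
[ 0.6431 -0.0199  0.0769] [-1.4  0.9 -0.9]
[ 0.643  -0.0199  0.0759] [ 0.2  0.8 -0.3]
[ 0.6431 -0.0199  0.0749] [-0.9  1.   0.1]
[ 0.6431 -0.0199  0.0739] [-0.2  1.2 -0.5]
[ 0.6431 -0.0199  0.0729] [-0.7  0.9  0.2]
[ 0.6431 -0.02    0.0719] [ 0.9  0.3 -0.3]
[ 0.6432 -0.0199  0.071 ] [1.2 1.2 0. ]
[ 0.6432 -0.0199  0.0701] [2.3 0.6 0.2]
[ 0.6433 -0.02    0.069 ] [ 3.2  0.4 -0.2]
[ 0.6433 -0.0199  0.068 ] [4.2 0.8 1.1]
[ 0.6432 -0.0199  0.0671] [4.9 1.3 2. ]
[ 0.6432 -0.0199  0.066 ] [4.5 0.8 1.7]
[ 0.6431 -0.0199  0.0649] [4.6 1.5 0.6]
[ 0.6432 -0.0199  0.0641] [3.1 0.1 4.3]
[ 0.6432 -0.0199  0.0641] [-1.7  0.7 14.1]
36.6417
```

Plate A is seated, with its underside at .050. The +x side force agrees with the roughly -1 mm camera bias, so I'll shift the targets +1 mm in x. Plates B and C next.

```bash
cat >> h.py <<'E'
def place_plate(g,D):
    ex,_=uv(-1); t=D[g]+.008*ex+[.001,0]
    robot.move_to([*t,.12],down(89)); cmd,e=goto(t,.08,89); s0=robot.read_state(); f0=s0["ft_force"]
    print("before",s0["opening"]*93,held()[1])
    for k in range(5,19):
        robot.move_linear(cmd-[0,0,.001*k],max_speed=.03); s=robot.read_state(); f=s["ft_force"]-f0
        if k>7: print(s["position"][2].round(4),f.round(1))
        if f[2]>7: break
    return s["position"][2]<.0655
def leave():
    robot.set_gripper(.45); p=robot.read_state()["position"]; robot.move_linear([p[0],p[1],.12],max_speed=.15)
def look_plate(xy):
    robot.move_to([*xy,.154],down(90)); robot.sleep(.3); c=cam("wrist"); r=brass(c,.004,xy,.09); print(r,robot.read_state()["t"]); return c,r
E
python3 - <<'E'
from h import *
D=np.load("D.npy")
leave()
c,r=look_plate(np.array([.469,-.246]))
save(c,"pB",1)
if abs(r[2]-.04)<.003:
    pick_plate(r[0]+[.001,0],r[1]); print(held()[1])
    print(place_plate(1,D),robot.read_state()["t"])
E
```

```text
(array([ 0.461646  , -0.24756733]), np.float64(-5.173355113590313), np.float64(0.040471618018322365)) 39.3
held opening mm 13.570462169938288 24.991970658302307 42.1417
[[258.5, 246.5, -0.01, -1.0, -7.5], [258.5, 246.5, 0.004, -1.0, 0.1], [245.0, 205.5, -0.01, -9.4, 20.5], [245.0, 205.5, 0.004, -8.7, 25.8]]
before 13.60995086571922 [[249.5, 267.5, -0.01, -6.9, -22.9], [249.5, 267.5, 0.004, -6.4, -13.9], [258.0, 246.5, -0.01, -1.3, -7.4], [258.0, 246.5, 0.004, -1.3, 0.2], [245.0, 205.5, -0.01, -9.4, 20.6], [245.0, 205.5, 0.004, -8.7, 26.0], [243.5, 140.0, -0.01, -9.8, 60.6], [243.5, 140.0, 0.004, -9.1, 62.6], [256.5, 108.0, -0.01, -2.4, 78.2], [256.5, 108.0, 0.004, -2.3, 78.8], [242.0, 71.5, -0.01, -10.1, 97.0], [242.0, 71.5, 0.004, -9.4, 96.0]]
0.0719 [-0.2 -0.2 -1.1]
0.0709 [ 0.6 -0.2 -0.7]
0.0699 [ 0.7  0.5 -1. ]
0.0689 [ 0.   0.1 -1.2]
0.0679 [-0.1  0.1 -0.8]
0.0669 [ 0.1 -0.2 -0.6]
0.0659 [ 0.2 -0.5 -0.4]
0.0649 [-0.4 -0.4 -0.7]
0.0642 [-0.  -0.1  2.2]
0.0641 [-5.8  0.9 12.1]
True 48.2417
```

```bash
python3 - <<'E'
from h import *
D=np.load("D.npy")
leave()
c,r=look_plate(np.array([.559,-.406]))
if abs(r[2]-.04)<.003:
    pick_plate(r[0]+[.001,0],r[1]); print(held()[1])
    print(place_plate(2,D),robot.read_state()["t"])
    leave(); robot.move_to([.634,-.05,.30],down(180)); robot.sleep(.3); c=cam("wrist"); save(c,"w3",1.5); np.savez("pics/w3.npz",**c)
    t=cam("top"); save(t,"t3",2,(40,120,440,300)); print(robot.read_state()["t"])
else: save(c,"pC",1)
E
```

```text
(array([ 0.55073087, -0.40682298]), np.float64(-9.43707441161345), np.float64(0.039758283571566605)) 51.0083
held opening mm 14.204838912486204 24.999829530715942 53.85
[[258.5, 247.5, -0.01, -1.0, -8.4], [258.5, 247.5, 0.004, -1.1, -0.6], [245.5, 206.5, -0.01, -9.1, 19.7], [245.5, 206.5, 0.004, -8.4, 25.1]]
before 13.906829486809416 [[249.5, 268.0, -0.01, -6.9, -23.3], [249.5, 268.0, 0.004, -6.4, -14.3], [258.5, 247.0, -0.01, -1.0, -7.8], [258.5, 247.0, 0.004, -1.0, -0.1], [245.0, 206.5, -0.01, -9.3, 20.0], [245.0, 206.5, 0.004, -8.7, 25.4], [246.5, 140.0, -0.01, -8.0, 60.6], [246.5, 140.0, 0.004, -7.5, 62.6], [259.5, 108.0, -0.01, -0.7, 78.3], [259.5, 108.0, 0.004, -0.7, 78.8], [246.0, 71.0, -0.01, -7.9, 97.3], [246.0, 71.0, 0.004, -7.4, 96.2], [241.0, 3.5, -0.01, -10.1, 128.8], [241.0, 3.5, 0.004, -9.4, 125.1]]
0.0719 [-1.4  0.9  0.2]
0.0709 [-0.9  0.1 -0.3]
0.0699 [-0.6 -0.1 -0.5]
0.0689 [-1.   0.5  0.2]
0.0679 [-0.5  0.1 -0.7]
0.0669 [ 0.2 -0.3  0.3]
0.0658 [-0.6  0.7 -0.3]
0.0649 [-1.6  0.7 -0.2]
0.0641 [0.3 0.7 1.4]
0.0641 [-6.4  1.9 11.1]
True 60.0083
62.875
```

```bash
python3 -c "
import cv2,numpy as np
a=cv2.imread('pics/w3.png');b=cv2.imread('pics/t3.png')
a=a[60:420,0:768];b=cv2.resize(b,None,fx=.66,fy=.66)
o=np.zeros((600,800,3),np.uint8);o[:360,:768]=a;o[362:362+b.shape[0],:b.shape[1]]=b
cv2.imwrite('pics/m3.png',o)"
```

```text
(no output)
```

View pics/m3.png

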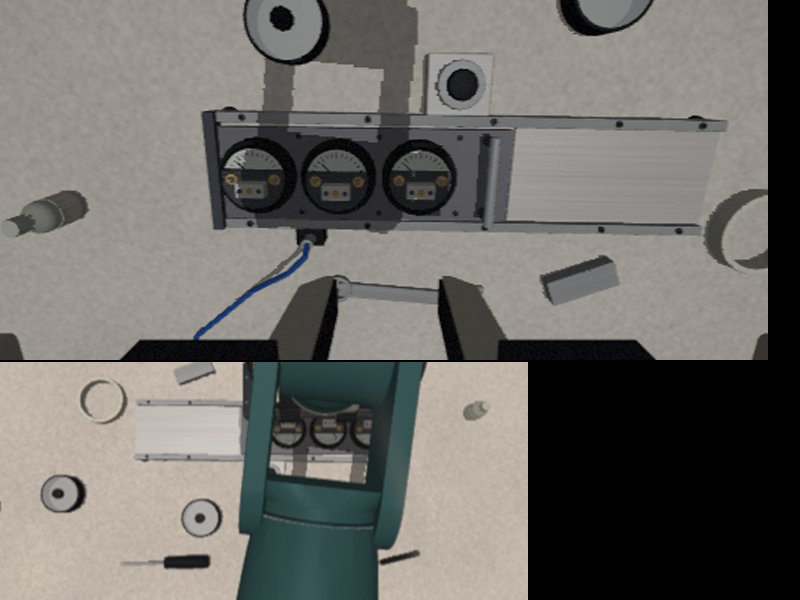

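All three plates are seated, with holes over pins and straight edges toward the robot, and the dials read clear. Now the covers, starting with cover C.

```bash
cat >> h.py <<'E'
def look_cover(xy):
    robot.move_to([*xy,.19],down(90)); robot.sleep(.3); c=cam("wrist"); np.savez("pics/cov.npz",**c)
    r=circ(c,xy,.034,(56,75),(45,60,75)); k=circ(c,xy,.05,(13,24),(30,40,50),True)
    print("lens",r.tolist(),"knob",k.tolist(),robot.read_state()["t"]); return c,r,k
E
python3 - <<'E'
from h import *
c,r,k=look_cover(np.array([.496,-.139])); save(c,"cC",1.2)
E
```

```text
lens [[0.4938, -0.1412, 66.5204, 67.1296, 45.0], [0.494, -0.1411, 66.0941, 66.7698, 60.0], [0.4939, -0.1411, 65.689, 66.3853, 75.0]] knob [[0.4938, -0.1393, 17.3118, 20.4033, 30.0], [0.4938, -0.1393, 17.3529, 20.5347, 40.0], [0.4938, -0.1392, 17.3079, 20.8131, 50.0]] 64.4667
```

View pics/cC.png

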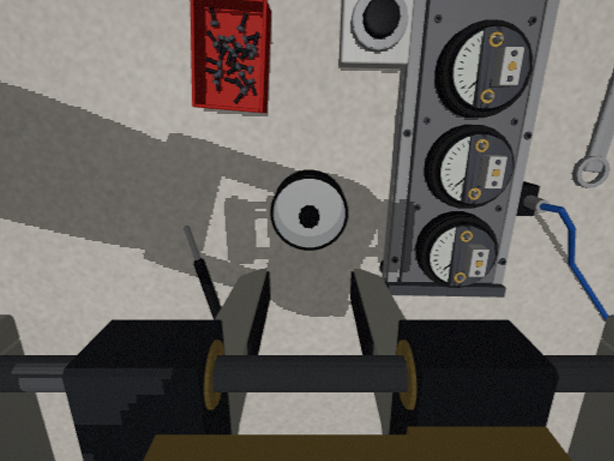

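Cover C's lens is centred at about (308,210) in this picture, i.e. (.495,-.141), and it is unobstructed. I'll pick it and seat it on gauge 3.

```bash
cat >> h.py <<'E'
def pick_cover(o):
    robot.set_gripper(.3,30); robot.move_to([*o,.09],down(90)); robot.sleep(.2)
    robot.move_linear([*o,.044],max_speed=.08); robot.sleep(.15); print("at",robot.read_state()["position"].round(4))
    robot.set_gripper(0,30); robot.move_linear([*o,.12],max_speed=.12); s=robot.read_state()
    print("held mm",s["opening"]*93,s["gripper_force"],s["t"])
def place_cover(g,D):
    t=D[g]+[.001,0]
    robot.move_to([*t,.15],down(89)); cmd,e=goto(t,.105,89); s=robot.read_state(); f0=s["ft_force"]; print("open mm",s["opening"]*93,e.round(4))
    c=cam("wrist"); print("heldlens",(circ(c,t,.105-.044+.034,(50,80),(45,60,75))[:,:4] if len(circ(c,t,.095,(50,80),(45,60,75))) else None)); np.savez(f"pics/hc{g}.npz",**c)
    z=.105
    while z>.0855:
        z-=.001; robot.move_linear([*cmd[:2],z],max_speed=.04); s=robot.read_state(); f=s["ft_force"]-f0
        if z<.0965: print(s["position"].round(4),f.round(1))
        if f[2]>22 or np.hypot(*f[:2])>12: break
    return s["position"][2]
def finish_cover(g,D):
    t=D[g]+[.001,0]
    robot.set_gripper(.3); robot.move_linear([*t,.135],max_speed=.15); robot.set_gripper(0.0,20); f0=robot.read_state()["ft_force"]
    robot.move_linear([*t,.106],max_speed=.08); z=.106
    while z>.0975:
        z-=.001; robot.move_linear([*t,z],max_speed=.03); s=robot.read_state(); f=s["ft_force"]-f0
        if f[2]>20: break
    print("knob top",s["position"][2]-.008,f.round(1)); robot.move_linear([*t,.16],max_speed=.2); robot.set_gripper(.3); print(s["t"])
E
python3 - <<'E'
from h import *
D=np.load("D.npy")
pick_cover(np.array([.4949,-.1411])); print(place_cover(2,D),robot.read_state()["t"])
E
```

```text
at [ 0.4949 -0.1411  0.0439]
held mm 17.008286297282776 29.99973714351654 67.65
open mm 16.93807724736017 [ 0. -0.  0.]
heldlens None
[ 0.6338 -0.1758  0.0959] [ 0.2  0.9 -0.1]
[ 0.6338 -0.1758  0.0949] [-0.3  0.2  0.3]
[ 0.6338 -0.1758  0.0939] [0.6 0.3 0.8]
[ 0.6338 -0.1758  0.0929] [-0.3  1.1  0.1]
[ 0.6338 -0.1758  0.0919] [0.6 0.6 0.2]
[ 0.6338 -0.1758  0.0909] [1.  0.9 0.1]
[ 0.6338 -0.1758  0.09  ] [ 0.8 -0.   0.5]
[ 0.6339 -0.1759  0.0895] [-1.1  0.9  5.3]
[ 0.6339 -0.1759  0.0884] [-1.   0.6  6.5]
[ 0.6339 -0.1759  0.0874] [-0.7  1.2  6.3]
[ 0.6339 -0.1758  0.0864] [-0.6  1.   7.1]
[ 0.6339 -0.1758  0.086 ] [-4.7  0.8 12. ]
0.08599704353931178 75.1917
```

Cover C went home past the seal. I'll confirm it, then do cover B, re-measuring before the pick.

```bash
python3 - <<'E'
from h import *
D=np.load("D.npy")
finish_cover(2,D)
c,r,k=look_cover(np.array([.472,.144])); save(c,"cB",1)
if len(r):
    o=np.median(r[:,:2],0)+[.001,0]; pick_cover(o); print(place_cover(1,D)); finish_cover(1,D)
E
```

```text
knob top 0.09219238465475976 [-9.6  2.6 20.2]
79.2667
lens [[0.4674, 0.1476, 66.2641, 66.9173, 45.0], [0.4674, 0.1476, 66.0017, 66.3433, 60.0], [0.4674, 0.1477, 65.6768, 66.023, 75.0]] knob [[0.4675, 0.1493, 17.1922, 20.0527, 30.0], [0.4674, 0.1493, 17.4946, 20.1258, 40.0], [0.4676, 0.1493, 18.1295, 19.9763, 50.0]] 82.0833
at [0.4684 0.1476 0.0439]
held mm 17.10933082315775 29.999788105487823 84.9917
open mm 16.973576852339676 [0.     0.     0.0001]
heldlens None
[ 0.6349 -0.0978  0.0959] [0.3 0.6 1. ]
[ 0.6349 -0.0978  0.0949] [1.3 0.3 0.6]
[ 0.635  -0.0978  0.0939] [ 1.4 -0.4  0.7]
[ 0.6349 -0.0978  0.0929] [ 0.3 -0.1 -0.1]
[ 0.6349 -0.0978  0.0919] [ 1.2 -0.6  0.2]
[ 0.6349 -0.0978  0.0909] [1.2 0.1 0.9]
[ 0.635  -0.0978  0.09  ] [0.3 0.6 0.9]
[ 0.6351 -0.0979  0.0895] [-0.3  0.5  5.8]
[ 0.6351 -0.0978  0.0885] [-1.2  0.2  6.4]
[ 0.6351 -0.0978  0.0874] [-0.8  0.8  7.1]
[ 0.6351 -0.0978  0.0864] [-1.2  1.1  6.9]
[ 0.6351 -0.0978  0.086 ] [-4.2  1.3 12.2]
0.08599475402395404
knob top 0.09215526261420454 [-15.1   2.9  29. ]
97.3583
```

```bash
python3 - <<'E'
from h import *
D=np.load("D.npy")
c,r,k=look_cover(np.array([.516,.403])); save(c,"cA",1)
if len(r):
    o=np.median(r[:,:2],0)+[.001,0]; pick_cover(o)
    if robot.read_state()["opening"]*93>14: print(place_cover(0,D))
E
```

```text
lens [[0.5161, 0.4135, 66.0518, 66.8997, 45.0], [0.5161, 0.4135, 65.5117, 66.4272, 60.0], [0.5162, 0.4135, 65.3889, 65.5938, 75.0]] knob [[0.516, 0.4149, 17.4046, 20.2618, 30.0], [0.5162, 0.4151, 17.8445, 20.4062, 40.0], [0.5162, 0.415, 17.871, 20.5395, 50.0]] 100.7
at [0.5171 0.4135 0.0439]
held mm 17.059047686155942 29.999804198741913 103.6083
open mm 17.051313404189546 [ 0.     -0.      0.0001]
heldlens [[ 6.34800e-01 -1.95000e-02  6.55364e+01  6.59701e+01]]
[ 0.6361 -0.0198  0.0959] [0.  0.1 0.7]
[ 0.6361 -0.0198  0.0949] [ 0.1  0.8 -0.2]
[ 0.6361 -0.0198  0.0939] [ 0.3 -0.2  0.3]
[ 0.6361 -0.0198  0.0929] [ 0.5  0.8 -0.2]
[ 0.636  -0.0198  0.0919] [-0.9  0.2  0.6]
[ 0.6361 -0.0198  0.0909] [-0.9 -0.3  0.6]
[ 0.6361 -0.0198  0.09  ] [-0.1  1.  -0.1]
[ 0.6362 -0.0198  0.0894] [-1.9  0.3  5.8]
[ 0.6362 -0.0198  0.0884] [-2.7  0.5  6.7]
[ 0.6362 -0.0198  0.0874] [-2.1  0.4  5.9]
[ 0.6362 -0.0198  0.0864] [-2.1  0.5  7.2]
[ 0.6362 -0.0198  0.0859] [-5.3 -0.1 11.4]
0.08592580525299819
```

```bash
python3 - <<'E'
from h import *
D=np.load("D.npy")
finish_cover(0,D)
robot.move_to([.634,-.05,.30],down(180)); robot.sleep(.3); c=cam("wrist"); save(c,"w4",1.5)
print("btn",circ(c,(.548,.016),.052,(18,40),(30,50,70),1).tolist())
for g in range(3): print(circ(c,D[g],.076,(56,75),(45,60,75)).tolist())
E
```

```text
knob top 0.09213203776577256 [-14.5  -0.7  28. ]
116.4833
btn [[0.5481, 0.0155, 25.8043, 26.192, 30.0], [0.5482, 0.0159, 26.5278, 26.9445, 50.0], [0.5483, 0.0158, 26.9876, 27.6615, 70.0]]
[[0.6344, -0.0196, 66.015, 66.875, 45.0], [0.6344, -0.0197, 65.6914, 66.2835, 60.0], [0.6344, -0.0197, 65.4759, 65.908, 75.0]]
[[0.6335, -0.0977, 66.0204, 66.9936, 45.0], [0.6335, -0.0978, 65.7252, 66.3194, 60.0], [0.6334, -0.0977, 65.407, 65.6767, 75.0]]
[[0.6325, -0.1756, 66.1729, 67.1578, 45.0], [0.6325, -0.1757, 65.6876, 66.2782, 60.0], [0.6325, -0.1757, 65.4167, 65.8755, 75.0]]
```

View pics/w4.png

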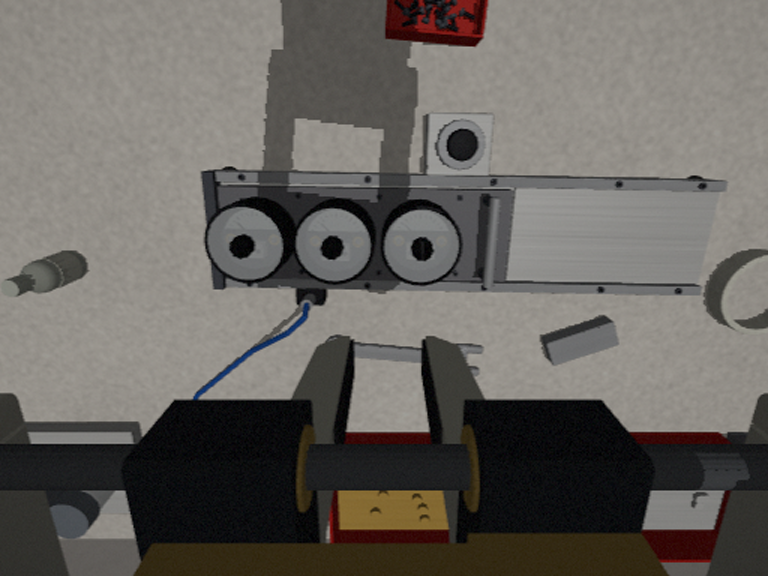

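All three covers are level on their gauges, with lens centres on the dials and knob tops at .092. The button is clear at (463,145), so I'll press it now.

```bash
python3 - <<'E'
from h import *
b=np.array([.549,.0163])
robot.set_gripper(0.0,20); robot.move_to([*b,.12],down(89)); robot.sleep(.2); f0=robot.read_state()["ft_force"]
robot.move_linear([*b,.064],max_speed=.08); z=.064
while z>.0535:
    z-=.001; robot.move_linear([*b,z],max_speed=.03); s=robot.read_state(); f=s["ft_force"]-f0; print((s["position"][2]-.008).round(4),f.round(1))
    if f[2]>16: break
robot.sleep(.3); print((robot.read_state()["position"][2]-.008).round(4))
robot.move_linear([*b,.2],max_speed=.15); robot.sleep(.3); print(robot.read_state()["t"])
E
```

```text
0.0553 [-0.   0.  -0.4]
0.054 [-1.  -0.8  1.3]
0.0529 [-0.7 -0.4  0.1]
0.0521 [-0.5  0.1  2.1]
0.051 [ 0.3 -1.   2.7]
0.0501 [ 1.4 -0.5  2.6]
0.0491 [ 0.7 -0.8  3.6]
0.0481 [ 0.8 -0.9  4. ]
0.047 [ 1.  -1.1  4.1]
0.0462 [-0.9 -1.1  6.2]
0.046 [-5.1 -0.4 17.7]
0.046
127.0667
```

The button went down its full 6 mm. Handing in.

```bash
python3 -c "
from station import robot
print(robot.hand_in())"
```

```text
the job is handed in; nothing more can be done
None
```

I docked the carrier, seated all three plates, pushed the three covers home, pressed the button its full 6 mm, and handed the job in at about 127 s of the 210 s limit; no verdict came back.

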